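# Hang the sealing paddle on its peg

### The arm

A 6-joint arm with a two-finger parallel gripper is mounted at the origin on the work surface. World frame = base frame: x ahead of the robot, y to its left, z up, the work surface at z = 0. Lengths are in m, angles in rad, forces in N, time in s.
With the tool pointing down it reaches from about 0.375 to 0.925 m from the base axis. Payload 5.7 kg.
Tool frame: the origin (TCP) lies midway between the tips of the shut fingers; the grasp point (between the pads) lies 19 mm behind it; z points along the fingers, y is the line along which they close (so a half turn about z gives the same grasp; the last joint's range is limited). The gripper opens to 88 mm and grips with 3 to 60 N. Pads are 20 mm wide; open, the fingers measure 115 mm over their backs; the gripper's body (75 mm by 178 mm) begins 61 mm behind the grasp point.
Start: joints at [0.986, 0.359, 1.51, -0, 1.272, -0.115], TCP at [0.272, 0.535, 0.223] pointing down, gripper open.
Joint ranges: [-2.97, 2.97], [-1.01, 2.36], [0.21, 2.38], [-0.96, 4.11], [0.2, 2.71], [-2.98, 2.98]. Speed limits (rad/s): [2.39, 2.39, 3.14, 3.14, 3.14, 3.14].

### API

Orientations are given as a unit quaternion [x, y, z, w].
In Python, from bench import move_ptp, servo_line, goto_joints, move_gripper, sleep, inverse_kinematics, capture, PlanningError, close_job, spot_in, silhouettes, current_clock, current_joint_pos, current_qvel, current_joint_torque, current_position, current_orientation, current_force, current_torque, current_finger_gap, current_grip_force gives the robot as it stands. Calls block until the motion is done:
- move_ptp(position, orientation): joint-space move of the TCP to a pose.
- servo_line(position, orientation=None, rate=0.15, contact_N=None): straight line of the TCP; orientation=None keeps the orientation; rate is the mean speed in m/s. With contact_N (N) it stops when the force on the tool has changed by that much, and returns True; else False.
- goto_joints(angles): joint-space move.
- move_gripper(opening): finger opening in m; the grip force is fixed at half the most; returns when the fingers have stopped.
- sleep(seconds).
- inverse_kinematics(position, orientation): joint angles nearest the present ones, or None.
- capture(name): name is "scene" or "top" or "wrist"; returns a dict with "image" (420x560x3 uint8, blue, green, red), "range_z" (420x560 float32, m along the optical axis (not along the pixel's ray), 0 where there is no reading), "intrinsics" (3x3 intrinsics, pixels), "R" (3x3) and "t" (3): a world point X has camera coordinates R X + t. Camera axes: x right, y down, z forward; pixel columns grow to the right and rows downward; lengths in m; the calibration is good to about 2 mm. The wrist camera is an equidistant fisheye: a pixel r from the principal point sees the ray r / f radians off the axis. A picture is of the moment at which its call begins.
A pose or a line that the arm cannot do raises PlanningError and nothing moves.
- close_job(): hands the job in; it is judged then, once.
Trained networks look in the newest picture that a camera, given by its name, has taken for a name from the list of things; names that differ only in an ending like _2 or _b are one class to them, and where a whole thing is asked for, a point or a joint stands for the part that bears it (a point fixed in the world has none). Each returns a list of dicts, best first, with "conf" (0 to 1); they miss things now and then, are a little off and sometimes report something else, mostly with a low value. They report only what shows in the picture. A call takes as long as a camera call.
- spot_in(camera, query): "xy" ([column, row] in pixels, amid what is visible of it).
- silhouettes(camera, query): "region" (420x560 bool, what is visible of it) and "xy" ([column, row] in pixels, amid what is visible of it).
Readings, each from a call of its own:
- current_clock(): time.
- current_joint_pos(): joint angles.
- current_qvel(): joint speeds.
- current_joint_torque(): joint torques, N m.
- current_position(): TCP position.
- current_orientation(): TCP orientation.
- current_force(): force on the tool from outside, world axes, zero at the start.
- current_torque(): the same for the moment, N m.
- current_finger_gap(): finger opening in m.
- current_grip_force(): force on a finger pad.
Only numpy, scipy, OpenCV 4.12 (cv2) and the standard library are available. Lean on these libraries where they do the work, as an engineer would, in place of code of your own. Each camera call takes 0.05 s, during which the arm holds its last target. There are 200 camera calls.

### The job

Take the film-sealing paddle that has the eye out of its slotted block, thread its eye onto the peg of the hanging stand and push it home along the peg, past the bead and up against the collar, so that it hangs free by its eye. The peg has been clamped somewhere along the rail, so look or feel for it. Leave the eyeless scraper standing in its block and do not shift the tube rack, the jar or the mouse by more than 15 mm.

Things in the scene. Friction and masses are not known exactly. Their poses are not given: they have to be found in the camera images.
- paddle: Grey flat paddle, 130 mm tall, 6 mm thick, about 80 g, upright in a white slotted block. Origin: centre of its underside; z up, y across its width, x through its thickness. Blade 76 mm wide up to z = 32 mm, neck 26 mm wide up to z = 86 mm, then a square head 44 mm wide up to z = 130 mm with the eye in it. Same front and back.
- paddle_eye (a point): Centre of the paddle's eye: a round hole of 16 mm diameter right through the head along x, 108 mm above the paddle's underside, mid-thickness.
- stand: Fixed hanging stand. Origin: centre of the underside of its base plate (120 x 270 x 12 mm); y along its rail, z up. Two round uprights, 12 mm thick and 215 mm high, at x = 12, y = +115 and -115 mm carry a flat steel rail: 250 mm long, x = -4 to +4 mm, z = 190 to 210 mm. A peg clamped on the rail stands out to the -x side (see rail_mid).
- rail_mid (a point): Middle of the rail (200 mm above the bench), axes as the stand's. The peg: 8 mm thick, root at this height, collar 28 mm wide with its face at x = -9 mm, rising 12 degrees to a round tip at x = -74, z = +14 mm; a bead 11.6 mm thick at x = -27 mm. Its place along the rail, y = -40 to +40 mm, is NOT reported: find it by touch or camera. Paddle home: eye centre at x = -12, z = -3 mm.
- scraper: Bystander: paddle of the same size and grey plastic but with a solid head (no eye), standing in the other slotted block. Origin at the centre of its underside.
- holder_a: Fixed white block 60 x 100 x 32 mm in which the paddle stands, slot 8 mm wide and 80 mm long (along its y), 24 mm deep, slot floor 8 mm above the bench. Origin: centre of its underside.
- holder_b: Fixed block, the same, in which the scraper stands.
- tube_rack: Bystander: flat grey rack of small tubes, 70 x 115 x 34 mm. Origin at the centre of its underside.
- reagent: Bystander: reagent jar, 44 mm diameter, 60 mm tall. Origin at the centre of its underside.
- mouse: Bystander: black computer mouse, 105 x 60 x 28 mm. Origin at the centre of its underside.

How it is judged:
On the way:
1. the paddle is lifted clear out of its block (its eye more than 150 mm above the bench) (height (world z) of paddle_eye above 0.15 m), for 0.2 s.
At the end, for the whole second after the job is handed in: The paddle hangs at rest by its eye on the peg, upright within 0.2 rad, past the bead and against the collar: eye centre within 4 mm of home along the peg (x = -12 mm in the stand's frame), 190 to 203 mm above the bench. The scraper stands upright in its block, within 15 mm of its start (x of paddle_eye in the frame of stand between -0.016 and -0.008 m and y of paddle_eye in the frame of stand between -0.05 and 0.05 m and z of paddle_eye in the frame of stand between 0.19 and 0.203 m and angle between each of paddle, scraper's own z axis and vertical below 0.2 rad and linear speed of paddle below 0.03 m/s and distance of scraper from where it was at the start of the episode below 0.015 m); the robot touches nothing.
It fails at once if the eyeless scraper is moved more than 15 mm (distance of scraper from where it was at the start of the episode above 0.015 m).
It fails at once if the tube rack, the jar or the mouse is moved more than 15 mm (distance of any of tube_rack, reagent, mouse from where it was at the start of the episode above 0.015 m).
It also fails if it takes over 62 s, if anything falls off the work surface, if the arm or the gripper's body presses on something with over 40 N, if the wrist force passes 120 N, or if a joint passes its speed limit or range.

## Working session

There is one attempt and no reset: what is moved stays moved. The work goes in short steps, each a Python script; the robot and the scene stay as the last script left them, time stands still between calls to the robot, and variables do not carry over. Pictures are saved under pics/ and viewed, at most 10 in all, crops included, and the job is handed in when it is done.

```bash
mkdir -p pics; ls; cat > h.py <<'E'
from bench import *
import numpy as np, cv2
from scipy.spatial.transform import Rotation as Ro
def cloud(c):
    d=c["range_z"];K=c["intrinsics"];v,u=np.mgrid[:420,:560]
    P=np.stack([(u-K[0,2])/K[0,0]*d,(v-K[1,2])/K[1,1]*d,d],-1)
    W=(P-c["t"])@c["R"]; W[d<=0]=np.nan
    return W
E
python3 - <<'E'
from h import *
ims=[]
for n in ["scene","top"]:
    c=capture(n);np.savez(n+".npz",**c);W=cloud(c);cv2.imwrite(f"pics/{n}.png",c["image"])
    print(n,"cam",-c["R"].T@c["t"],c["intrinsics"][0,0])
    for q in ["paddle","paddle_eye","scraper","stand","holder_a","tube_rack","reagent","mouse"]:
        for s in silhouettes(n,q)[:3]:
            p=W[s["region"]];p=p[~np.isnan(p[:,0])]
            print(q,round(s["conf"],2),np.round(s["xy"]),len(p),np.round(np.percentile(p,[3,50,97],axis=0),3).tolist() if len(p) else "")
print(current_clock(),current_orientation())
E
```

```text
pics
scene cam [1.17269263 0.41702514 0.76802669] 529.4170556952482
paddle 0.92 [293. 208.] 594 [[0.451, -0.108, 0.031], [0.461, -0.077, 0.093], [0.468, -0.053, 0.137]]
paddle_eye 0.87 [294. 210.] 572 [[0.451, -0.108, 0.032], [0.461, -0.078, 0.094], [0.468, -0.056, 0.137]]
paddle_eye 0.6 [357. 338.] 11538 [[0.565, 0.051, 0.007], [0.631, 0.178, 0.012], [0.697, 0.289, 0.21]]
scraper 0.81 [204. 182.] 627 [[0.368, -0.442, 0.001], [0.503, -0.294, 0.086], [0.506, -0.265, 0.137]]
stand 0.75 [358. 339.] 11337 [[0.566, 0.051, 0.008], [0.631, 0.178, 0.012], [0.697, 0.289, 0.21]]
holder_a 0.94 [284. 234.] 655 [[0.435, -0.128, 0.003], [0.472, -0.085, 0.03], [0.498, -0.027, 0.034]]
holder_a 0.8 [207. 209.] 1005 [[0.475, -0.342, -0.0], [0.52, -0.277, 0.029], [0.533, -0.245, 0.034]]
tube_rack 0.86 [174. 248.] 1713 [[0.611, -0.303, 0.001], [0.655, -0.233, 0.027], [0.69, -0.186, 0.035]]
reagent 0.86 [226. 269.] 694 [[0.621, -0.123, 0.005], [0.646, -0.099, 0.041], [0.658, -0.087, 0.061]]
reagent 0.68 [356. 336.] 11807 [[0.56, 0.047, 0.005], [0.63, 0.177, 0.012], [0.697, 0.289, 0.21]]
mouse 0.64 [384. 
[... 423 characters left out ...]
], [0.503, -0.258, 0.14]]
stand 0.78 [166. 158.] 7347 [[0.558, 0.043, 0.008], [0.619, 0.161, 0.012], [0.692, 0.286, 0.211]]
holder_a 0.82 [282. 242.] 1329 [[0.424, -0.125, 0.001], [0.459, -0.077, 0.031], [0.492, -0.029, 0.035]]
holder_a 0.76 [387. 223.] 1372 [[0.472, -0.339, 0.007], [0.5, -0.289, 0.031], [0.529, -0.243, 0.035]]
tube_rack 0.6 [365. 158.] 1979 [[0.605, -0.298, 0.01], [0.644, -0.243, 0.028], [0.683, -0.189, 0.035]]
reagent 0.67 [299. 155.] 417 [[0.615, -0.124, 0.001], [0.631, -0.104, 0.058], [0.652, -0.086, 0.062]]
mouse 0.68 [183. 262.] 1484 [[0.371, 0.094, 0.012], [0.418, 0.126, 0.022], [0.466, 0.16, 0.03]]
0.9 [ 2.32752380e-01  9.72536030e-01 -8.01945924e-06  1.20845053e-05]
```

```bash
python3 - <<'E'
import cv2
a=cv2.imread("pics/scene.png")[140:420,130:510];b=cv2.imread("pics/top.png")[80:320,60:460]
cv2.imwrite("pics/both.png",cv2.copyMakeBorder(a,0,0,0,0,0) if 0 else cv2.resize(a,(798,588)))
cv2.imwrite("pics/topz.png",cv2.resize(b,(800,480)))
E
```

```text
(no output)
```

View pics/both.png

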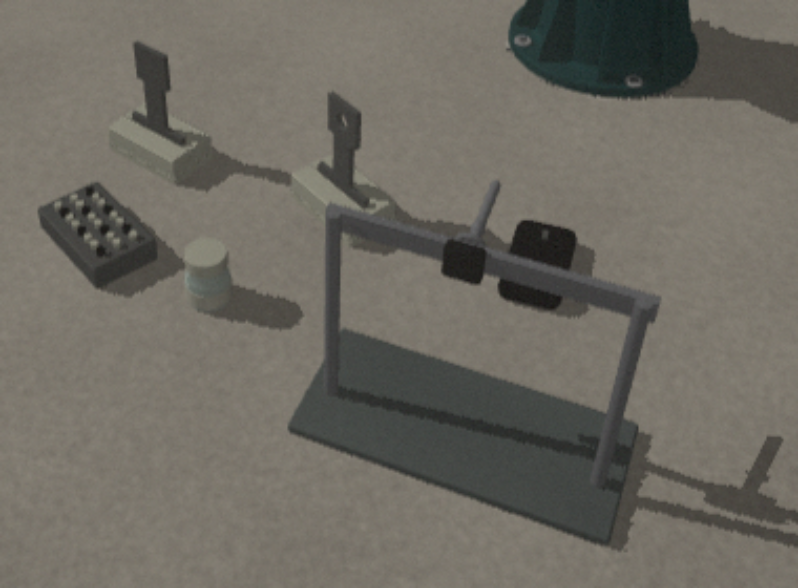

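View pics/topz.png

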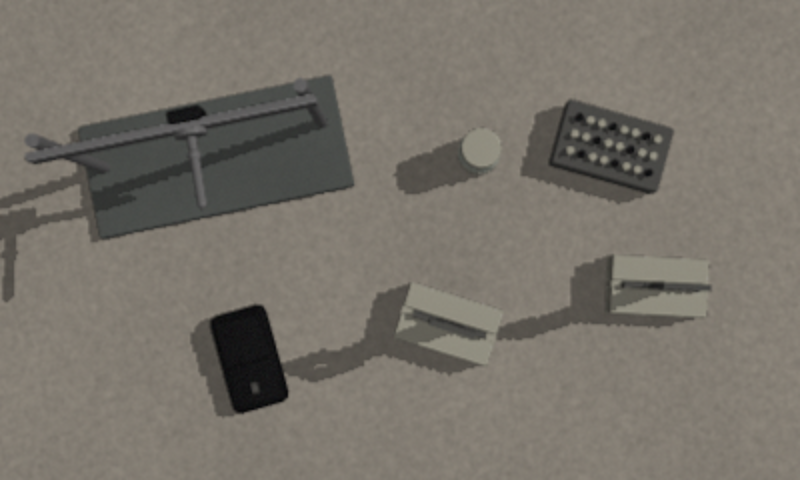

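The scene view shows the eyed paddle at crop (343,120), the scraper at (150,75), and the peg with its collar at (465,250). The top view shows the peg running from (190,130) to its tip at (203,205). Next I'll fit the poses.

```bash
python3 - <<'E'
from h import *
def fitline(p):
    m=p.mean(0);u,s,v=np.linalg.svd(p-m);return m,v[0]
for n in ["scene","top"]:
    c=dict(np.load(n+".npz"));W=cloud(c).reshape(-1,3);W=W[~np.isnan(W[:,0])]
    def box(lo,hi): return W[((W>lo)&(W<hi)).all(1)]
    print(n)
    b=box([.5,.0,.006],[.75,.35,.02]);b=b[b[:,2]>.0085]
    r=cv2.minAreaRect((b[:,:2]*1000).astype(np.float32));print("base",r,np.median(b[:,2]))
    r0=box([.5,-.02,.2],[.8,.4,.24])
    # rail: top face
    rr=r0[(r0[:,2]<.216)]
    m,d=np.median(rr,0),None
    q=rr[:,:2].copy()
    for _ in range(8):
        m,d=fitline(q);nrm=np.array([-d[1],d[0]])
        q=rr[np.abs((rr[:,:2]-m)@nrm)<.007,:2]
    if d[1]<0:d=-d
    nrm=np.array([d[1],-d[0]]) # stand +x
    t=(q-m)@d;print("rail dir yaw",np.degrees(np.arctan2(-d[0],d[1])),"ends",m+d*t.min(),m+d*t.max(),"mid",m+d*(t.min()+t.max())/2)
    pg=box([.45,-.02,.195],[.8,.4,.24]);x=(pg[:,:2]-m)@nrm;pg=pg[(x<-.02)&(x>-.1)]
    mid=m+d*(t.min()+t.max())/2
    S=np.c_[(pg[:,:2]-mid)@nrm,(pg[:,:2]-mid)@d,pg[:,2]]
    for lo in range(-80,-15,8):
        k=S[(S[:,0]>lo/1000)&(S[:,0]<lo/1000+.008)]
        if len(k):print(lo,len(k),np.round(np.median(k,0)*1000,1),np.round(np.ptp(k[:,1])*1000,1))
    for nm,ctr in [("paddle",(.459,-.077)),("scraper",(.501,-.287))]:
        h=box([ctr[0]-.06,ctr[1]-.06,.1],[ctr[0]+.06,ctr[1]+.06,.15]);m2,d2=fitline(h[:,:2]);t2=(h[:,:2]-m2)@d2
        print(nm,len(h),m2+d2*(t2.min()+t2.max())/2,np.ptp(t2),np.degrees(np.arctan2(d2[0],d2[1])),np.percentile(h[:,2],[97,99.5]))
        h=box([ctr[0]-.07,ctr[1]-.075,.024],[ctr[0]+.07,ctr[1]+.075,.037])
        print(" blk",cv2.minAreaRect((h[:,:2]*1000).astype(np.float32)))
E
```

```text
scene
base ((628.105712890625, 165.33099365234375), (122.55709075927734, 269.25457763671875), 12.93863582611084) 0.01164850383698173
rail dir yaw 13.064104923000254 ends [0.65748298 0.04358466] [0.60101284 0.2869412 ] mid [0.62924791 0.16526293]
-80 3 [-73.  -14.7 215.9] 2.9
-72 19 [-67.3 -12.6 215.1] 7.8
-64 18 [-60.6 -12.3 213.2] 7.4
-56 22 [-52.9 -12.1 212.2] 7.2
-48 25 [-43.6 -12.6 210. ] 8.1
-40 19 [-36.1 -13.4 208.1] 8.6
-32 31 [-27.2 -11.5 207.2] 10.6
-24 10 [-22.5 -13.2 205.9] 6.9
paddle 267 [ 0.45957931 -0.08044501] 0.0489739048246371 -164.95223669984696 [0.13853635 0.13970983]
 blk ((458.909423828125, -79.57598876953125), (103.59709167480469, 61.93351364135742), 74.69917297363281)
scraper 254 [ 0.50307862 -0.29595285] 0.048756537760795596 0.25898713870038 [0.13833098 0.13956446]
 blk ((502.130126953125, -295.19378662109375), (104.4123764038086, 61.90885543823242), 87.4890365600586)
top
base ((627.2317504882812, 167.1521759033203), (120.09734344482422, 269.790771484375), 12.971250534057617) 0.011655730932878618
rail dir yaw 12.992464484179765 ends [0.65459911 0.04517472] [0.59843819 0.28858046] mid [0.62651865 0.16687759]
-80 1 [-72.1 -14.  213.7] 0.0
-72 23 [-67.4 -14.1 215.4] 7.2
-64 21 [-60.2 -13.6 213.3] 7.0
-56 21 [-52.4 -13.9 211.3] 7.6
-48 24 [-44.1 -14.  209.9] 7.9
-40 21 [-35.6 -14.4 208.6] 7.7
-32 27 [-27.8 -13.6 208.2] 10.5
-24 11 [-22.4 -14.5 206.9] 8.6
paddle 95 [ 0.45800799 -0.07746304] 0.0435512124888047 16.06609224959342 [0.14044037 0.14188753]
 blk ((457.6134033203125, -77.48822021484375), (99.82722473144531, 59.834171295166016), 73.70079040527344)
scraper 91 [ 0.50017186 -0.29272141] 0.04356552815590052 -177.96387331188924 [0.14084743 0.14213603]
 blk ((500.21435546875, -293.5635681152344), (101.1948471069336, 59.870548248291016), 88.06922912597656)
```

```bash
cat >> h.py <<'E'
def rot(yaw,flip): # tool down, tool y along +-(y axis at yaw)
    y=np.array([-np.sin(yaw),np.cos(yaw),0])*(-1 if flip else 1);z=np.array([0,0,-1.])
    return Ro.from_matrix(np.c_[np.cross(y,z),y,z]).as_quat()
SY=np.radians(13.0);S0=np.array([.6275,.1662]);PY=np.radians(-15.8);EYE=np.array([.4585,-.078])
AX=lambda x:.200+(-x-.009)*.2126
OFF=np.array([-.005,0,-.012])
def w(xs,ys,z): # TCP world for eye at stand (xs,ys), height z
    a=Ro.from_euler('z',SY).apply(np.array([xs,ys,z])+OFF);return a+[S0[0],S0[1],0]
def eye(): # eye in stand frame, assuming rigid grasp
    return Ro.from_euler('z',-SY).apply(np.array(current_position())-[S0[0],S0[1],0])-OFF
E
python3 - <<'E'
from h import *
g=Ro.from_euler('z',PY).apply(OFF)+[EYE[0],EYE[1],.116]
for f in (0,1):
    print(f,inverse_kinematics(g,rot(PY,f)),inverse_kinematics(w(-.11,-.0134,.225),rot(SY,f)),inverse_kinematics(w(-.012,-.0134,.197),rot(SY,f)))
E
```

```text
0 [-3.17653525e-01  3.17527247e-01  1.94012374e+00 -4.44089210e-16
  8.83941666e-01 -1.61268783e+00] [ 1.11301577e-01  2.73541003e-01  1.66487052e+00 -4.44089210e-16
  1.20318113e+00 -1.68638755e+00] [ 1.29316056e-01  4.37596924e-01  1.48210323e+00 -4.44089210e-16
  1.22189250e+00 -1.66837307e+00]
1 [-3.17653525e-01  3.17527247e-01  1.94012374e+00 -4.44089210e-16
  8.83941666e-01  1.52890482e+00] [ 1.11301577e-01  2.73541003e-01  1.66487052e+00 -4.44089210e-16
  1.20318113e+00  1.45520510e+00] [ 1.29316056e-01  4.37596924e-01  1.48210323e+00 -4.44089210e-16
  1.22189250e+00  1.47321958e+00]
```

```bash
python3 - <<'E'
from h import *
g=Ro.from_euler('z',PY).apply(OFF)+[EYE[0],EYE[1],.116];q=rot(PY,1)
p=np.array(current_position());servo_line(p+[0,0,.1],rate=.2)
move_gripper(.088)
move_ptp(g+[0,0,.17],q);servo_line(g+[0,0,.06],rate=.2)
print(servo_line(g,rate=.08,contact_N=5),current_position()-g)
move_gripper(.03);print("gap",current_finger_gap(),current_grip_force(),current_force())
servo_line(g+[0,0,.12],rate=.1);print("gap",current_finger_gap(),current_force(),current_clock())
for n in ["scene","wrist"]:
    c=capture(n);np.savez(n+"2.npz",**c);cv2.imwrite(f"pics/{n}2.png",c["image"])
E
```

```text
False [ 0.00041062 -0.00014676  0.00037415]
gap 0.0436672839377856 29.9211984903377 [ 0.1824984  -0.29904228 -0.10164885]
gap 0.04387547204542812 [ 0.54176942  0.77284323 -1.26599876] 7.75
```

```bash
python3 - <<'E'
from h import *
move_ptp(w(-.11,-.0134,.225),rot(SY,1))
print(current_clock(),eye(),current_finger_gap())
ims=[]
for n in ["scene","top","wrist"]:
    c=capture(n);np.savez(n+"3.npz",**c);ims.append(c["image"])
a=cv2.resize(ims[0][180:340,240:440],(400,320));b=cv2.resize(ims[1][90:250,80:280],(400,320))
cv2.imwrite("pics/c3.png",np.hstack([a,b]));cv2.imwrite("pics/w3.png",ims[2])
E
```

```text
8.7167 [-0.110547   -0.01408329  0.224728  ] 0.0436175532213651
```

View pics/c3.png

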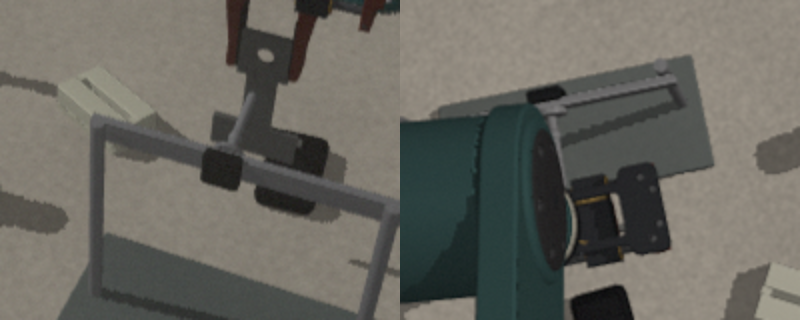

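View pics/w3.png

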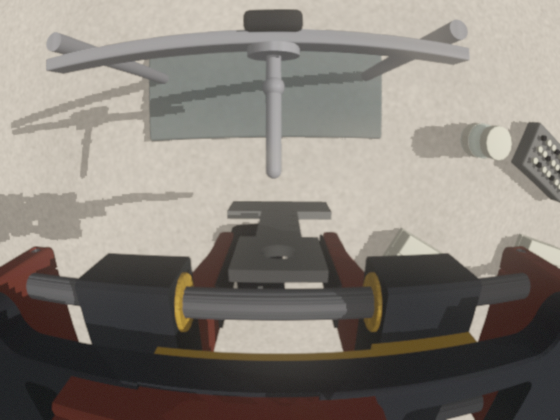

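```bash
cat >> h.py <<'E'
def wcloud(c):
    d=c["range_z"];K=c["intrinsics"];v,u=np.mgrid[:420,:560]
    a=(u-K[0,2])/K[0,0];b=(v-K[1,2])/K[1,1];t=np.hypot(a,b)+1e-9;k=np.tan(t)/t
    W=(np.stack([a*k*d,b*k*d,d],-1)-c["t"])@c["R"];W[(d<=0)|(t>1.4)]=np.nan
    return W
def stand(W): return Ro.from_euler('z',-SY).apply(W-[S0[0],S0[1],0])
E
python3 - <<'E'
from h import *
np.set_printoptions(suppress=True,precision=1)
c=dict(np.load("wrist3.npz"));W=wcloud(c)
for lab,(u0,u1,v0,v1) in {"pegtip":(264,284,160,178),"pegmid":(262,286,125,140),"peg2":(262,286,100,115),"bead":(260,288,80,94)}.items():
    p=stand(W[v0:v1,u0:u1].reshape(-1,3));p=p[p[:,2]>.19]*1000;print("wr",lab,len(p),np.median(p,0),p.min(0),p.max(0))
p=stand(W[235:285,225:335].reshape(-1,3))*1000;p=p[(p[:,2]>190)&(p[:,2]<260)];print("head",len(p),np.percentile(p,[2,50,98],axis=0))
p=stand(W[20:70,60:460].reshape(-1,3))*1000;p=p[(p[:,2]>190)&(p[:,2]<230)];print("rail",np.percentile(p,[2,50,98],axis=0))
c=dict(np.load("scene3.npz"));p=stand(cloud(c).reshape(-1,3))*1000
h=p[(abs(p[:,0]+110)<25)&(abs(p[:,1]+14)<45)&(p[:,2]>105)&(p[:,2]<250)]
for z in range(110,250,12):
    k=h[(h[:,2]>z)&(h[:,2]<z+12)&(abs(h[:,1]+14)<(18 if z>190 else 40))]
    if len(k):print("sc",z,len(k),np.median(k,0),np.ptp(k[:,1]))
E
```

```text
wr pegtip 266 [-70.2 -12.8 215. ] [-75.1 -16.3 211. ] [-66.   -8.7 217.7]
wr pegmid 224 [-52.5 -12.9 211.4] [-56.  -16.4 208.2] [-48.9  -9.3 214. ]
wr peg2 223 [-39.8 -12.9 208.7] [-43.4 -16.4 205.2] [-35.9  -9.3 211.3]
wr bead 287 [-29.1 -12.9 207.5] [-32.6 -18.  202.6] [-25.4  -7.1 210. ]
head 5138 [[-115.8  -39.5  203.1]
 [-110.2  -16.1  236.2]
 [-104.     8.2  252.2]]
rail [[ -11.6 -113.7  191.6]
 [  -4.   -11.3  208.8]
 [  11.2  110.7  214.4]]
sc 110 75 [-108.7   -8.   119.7] 74.03519841494234
sc 122 175 [-108.7   -8.4  127.8] 74.92455391189014
sc 134 198 [-108.8  -11.2  140.2] 73.86661910646913
sc 146 145 [-109.6  -11.5  148.8] 74.16275442061657
sc 158 56 [-108.7  -10.9  163.7] 17.59470142847059
sc 170 57 [-108.9  -12.5  175.8] 26.28006181928309
sc 182 79 [-108.8  -15.6  188.7] 25.856769100055605
sc 194 98 [-109.2  -15.4  200.2] 35.010295063230394
sc 206 129 [-108.8  -14.6  213.1] 35.535521643717814
sc 218 84 [-109.3   -8.4  222.9] 35.43580133661249
sc 230 115 [-108.9  -13.4  236.6] 34.5529386424547
sc 242 96 [-109.8  -14.1  245.8] 35.6678911781733
```

The wrist view shows the paddle hanging upright in the fingers with its eye at (278,253). The peg lies dead ahead, tip at (274,172) and bead at (274,87), so I'll thread it now.

```bash
python3 - <<'E'
from h import *
Y=-.0129
servo_line(w(-.09,Y,AX(-.09)),rate=.1);sleep(.3);print(eye(),AX(-.09))
print(servo_line(w(-.045,Y,AX(-.045)),rate=.05,contact_N=6),eye(),current_force())
sleep(.3);b=np.array(current_position());print(eye())
Rz=Ro.from_euler('z',SY)
res=[]
for d in ([0,.008,0],[0,-.008,0],[0,0,-.008],[0,0,.008]):
    hit=servo_line(b+Rz.apply(d),rate=.02,contact_N=2.5);e=eye();f=current_force();res.append(e)
    print(d,hit,np.round(e*1000,2),np.round(Rz.inv().apply(f),2));servo_line(b,rate=.04)
print("ctr y",(res[0][1]+res[1][1])/2,"z",(res[2][2]+res[3][2])/2,AX(-.045),current_clock(),current_finger_gap())
c=capture("wrist");cv2.imwrite("pics/w4.png",c["image"][0:330])
E
```

```text
[-0.09026108 -0.01288122  0.21734911] 0.2172206
False [-0.04530189 -0.01287168  0.20765948] [-0.0352231   0.60299285 -0.76042209]
[-0.04510748 -0.01289616  0.20778126]
[0, 0.008, 0] True [-45.34  -8.38 207.35] [ 0.95 -1.16  0.05]
[0, -0.008, 0] True [-45.68 -16.57 207.1 ] [ 0.38  1.24 -0.39]
[0, 0, -0.008] True [-44.98 -12.9  203.48] [-0.12 -0.35  4.3 ]
[0, 0, 0.008] True [-46.22 -12.79 211.2 ] [-0.18 -0.69 -1.55]
ctr y -0.012475929567000844 z 0.207339511935679 0.20765360000000002 13.2 0.043570593981936134
```

View pics/w4.png

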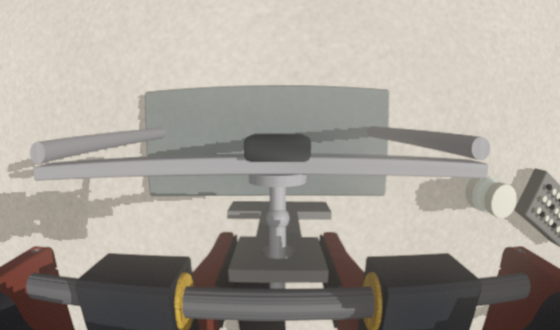

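The peg is through the eye at (278,250), and the touch test puts its centre within 0.5 mm. Next I'll push past the bead at (278,217) to the collar at (277,180).

```bash
python3 - <<'E'
from h import *
Y=-.0125;D=-.0003
hit=servo_line(w(-.018,Y,AX(-.018)+D),rate=.03,contact_N=8);print(hit,eye(),current_force())
if not hit:
    hit=servo_line(w(-.004,Y,AX(-.004)+D),rate=.02,contact_N=5);e=eye();print(hit,e,current_force())
sleep(.2);print(eye(),current_force(),current_finger_gap(),current_clock())
c=capture("wrist");cv2.imwrite("pics/w5.png",c["image"][0:330])
E
```

```text
False [-0.01818917 -0.01250381  0.20159651] [-0.2696228   0.01133854 -0.84398184]
True [-0.01337039 -0.01242389  0.19973751] [-0.02026352  0.76354879 -0.77936027]
[-0.01391499 -0.0123599   0.19928068] [-1.03851017 -0.26395376 -0.37449024] 0.04384999524234383 14.95
```

View pics/w5.png

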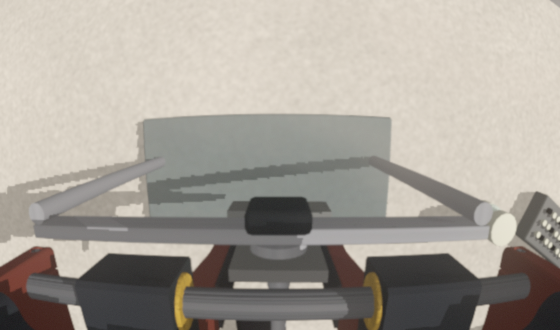

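The bead is passed and the paddle is against the collar at (277,245). I'll press lightly once more, lower it until the eye bears on the peg, and release.

```bash
python3 - <<'E'
from h import *
Y=-.0125
print(servo_line(w(-.008,Y,.1995),rate=.015,contact_N=5),eye())
e=eye();print(servo_line(w(e[0],Y,e[2]-.006),rate=.015,contact_N=2.5),eye(),current_force())
move_gripper(.075);sleep(.5)
p=np.array(current_position());servo_line(p+[0,0,.14],rate=.12);sleep(.5);print(current_clock())
for n in ["scene","wrist","top"]:
    c=capture(n);np.savez(n+"6.npz",**c);cv2.imwrite(f"pics/{n}6.png",c["image"] if n!="scene" else cv2.resize(c["image"][180:400,220:460],(720,660))[:600])
    W=stand((wcloud if n=="wrist" else cloud)(c).reshape(-1,3))*1000
    for z0,z1 in ((212,222),(165,190),(125,150),(92,118)):
        k=W[(W[:,2]>z0)&(W[:,2]<z1)&(abs(W[:,1]+12.5)<(20 if z0>115 else 36))&(W[:,0]<(-7 if z0<200 else -8))&(W[:,0]>-60)]
        if len(k):print(n,z0,len(k),np.round(np.percentile(k,[3,50,97],axis=0),1).tolist())
E
```

```text
True [-0.01344625 -0.01233833  0.19863285]
True [-0.01371683 -0.0123074   0.1967801 ] [-0.23440105 -0.80924636  4.33744856]
18.4917
scene 212 180 [[-57.6, -31.2, 212.5], [-12.3, -13.5, 217.3], [-9.4, 5.7, 220.2]]
scene 165 7 [[-16.5, -3.3, 166.4], [-13.5, -2.5, 167.6], [-11.9, -1.5, 172.6]]
scene 125 168 [[-16.9, -26.7, 125.8], [-14.5, -13.6, 137.6], [-12.3, -1.6, 149.1]]
scene 92 440 [[-18.1, -46.2, 92.9], [-15.7, -11.5, 105.4], [-13.8, 22.1, 117.3]]
wrist 212 490 [[-58.1, -31.0, 212.2], [-14.6, -12.5, 218.1], [-9.0, 6.0, 219.7]]
wrist 165 29 [[-14.2, -32.0, 175.7], [-13.9, 3.1, 183.2], [-13.3, 7.2, 188.8]]
top 212 109 [[-57.7, -29.3, 212.3], [-15.6, -11.3, 217.8], [-10.3, 6.0, 220.7]]
top 165 48 [[-18.6, -30.3, 165.7], [-17.9, -16.3, 178.7], [-15.2, 5.8, 189.6]]
top 125 36 [[-20.3, -25.7, 127.0], [-19.5, -18.3, 136.6], [-15.3, -6.8, 148.0]]
top 92 97 [[-21.8, -47.2, 93.4], [-20.9, -21.5, 107.5], [-16.2, 21.4, 117.6]]
```

View pics/scene6.png

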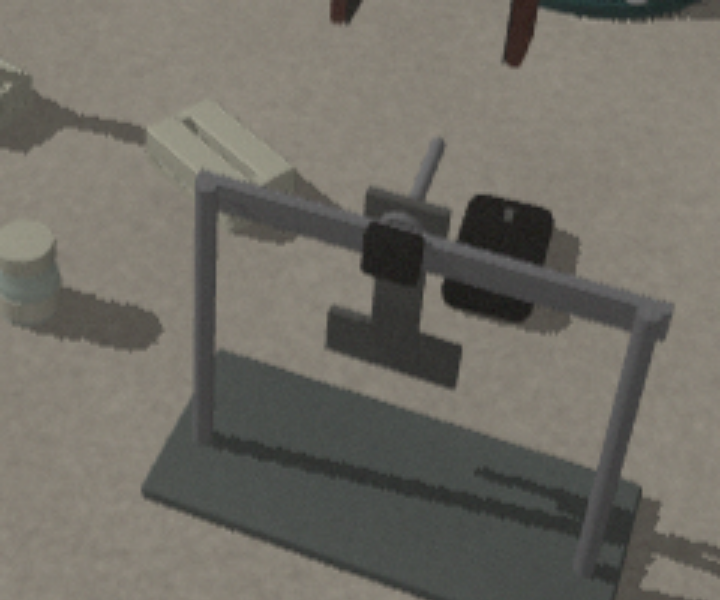

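View pics/wrist6.png

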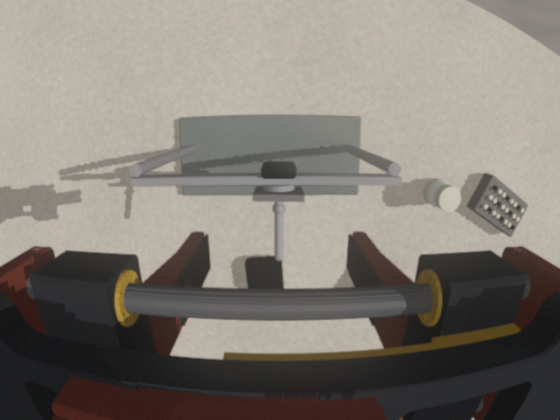

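The paddle hangs by its eye against the collar (scene crop (400,205), wrist (277,190)). It is near upright, and the gripper is clear. Handing in.

```bash
python3 -c "
from h import *
print(close_job())"
```

```text
the job is handed in; nothing more can be done
None
```

The paddle hangs by its eye on the peg, past the bead and against the collar. I handed the job in at about 18.5 s on the robot clock; no verdict came back.

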